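# Seat the water-filter cover and open its valve

### The job

The cover plate of the galley's water filter still sits loose on its seal: tighten its four crank nuts clockwise in cross order (after the first nut, the one diagonally opposite, then the other two), each by about half a turn (some more, some less) until it just comes up firm, without forcing any of them, so that the plate seats evenly. Only then turn the red shut-off valve fully open, and leave the other things on the worktop where they are.

Things in the scene. Friction and masses are not known exactly. Their poses are not given: they have to be found in the camera images.
- filter: the fixed water-filter housing on the worktop: a white block 180 x 180 x 45 mm with a black seal on top. Origin at the centre of its underside, on the worktop; x and y along its sides, z up. A brass pipe runs out of its +y side to the valve.
- plate: the aluminium cover plate, 170 x 170 x 8 mm, over the four studs; origin at the centre of its underside. It starts loose on the springy seal, its underside 51 mm above the worktop, and is seated level at 47 mm when all four nuts are home. Each nut presses down its own corner, so the plate tilts by up to 2 degrees on the way.
- lever1: dark steel crank arm of nut 1, 13 mm wide, 8 mm thick. Origin on the nut's upright axis (x +64, y +64 mm in the housing's frame) at the arm's underside; the arm points along its own x. Nuts are alike. Tightening is clockwise from above; it lowers nut and arm 5 mm per half turn. Home, the origin is 67.0 mm above the worktop.
- knob1 (a point): grip point of the free-spinning upright knob at the end of crank arm 1: a black cylinder with a red band, 18 mm across, 40 mm tall, its axis 40 mm from the nut's axis. The point is on the knob's axis, 34 mm above the arm's underside and 14 mm below the knob's top.
- lever2: dark steel crank arm of nut 2, 13 mm wide, 8 mm thick. Origin on the nut's upright axis (x -64, y +64 mm in the housing's frame) at the arm's underside; the arm points along its own x. Nuts are alike. The turn left before a nut is home differs for each and is not marked: 2.5 to 3.8 rad. It starts pointing roughly sideways and sweeps the outer side.
- knob2 (a point): grip point of the free-spinning upright knob at the end of crank arm 2: a black cylinder with a red band, 18 mm across, 40 mm tall, its axis 40 mm from the nut's axis. The point is on the knob's axis, 34 mm above the arm's underside and 14 mm below the knob's top.
- lever3: dark steel crank arm of nut 3, 13 mm wide, 8 mm thick. Origin on the nut's upright axis (x -64, y -64 mm in the housing's frame) at the arm's underside; the arm points along its own x. Nuts are alike. While turning, a nut resists with about 4 N at the knob; home, it stops short and turning on only squeezes the stiff seal, 7 N more at the knob for each mm, and springs back.
- knob3 (a point): grip point of the free-spinning upright knob at the end of crank arm 3: a black cylinder with a red band, 18 mm across, 40 mm tall, its axis 40 mm from the nut's axis. The point is on the knob's axis, 34 mm above the arm's underside and 14 mm below the knob's top.
- lever4: dark steel crank arm of nut 4, 13 mm wide, 8 mm thick. Origin on the nut's upright axis (x +64, y -64 mm in the housing's frame) at the arm's underside; the arm points along its own x. Nuts are alike. 10 to 15 N at the knob shows that a nut is home; over 25 N (0.9 mm below home) is forcing it; leaning down on it adds to that. A nut stays where it is left.
- knob4 (a point): grip point of the free-spinning upright knob at the end of crank arm 4: a black cylinder with a red band, 18 mm across, 40 mm tall, its axis 40 mm from the nut's axis. The point is on the knob's axis, 34 mm above the arm's underside and 14 mm below the knob's top.
- valve_axis (a point): the vertical axis of the shut-off valve on the brass pipe, fixed to the housing 150 mm from its centre along +y, at the underside of the red valve arm, 56 mm above the worktop.
- valve (a joint): angle of the red valve arm: near 0 (closed) it points along the housing's -x, across the pipe; it turns clockwise from above to a stop at 1.57 rad (open), where it points along +y in line with the pipe. It resists with some 3 to 4 N at the knob and stays where it is left.
- valve_knob (a point): grip point of the upright round red post fixed on the valve arm (it does not spin), 18 mm across, 40 mm tall, 45 mm from the valve's axis. The point is on its axis, 34 mm above the arm's underside (90 mm above the worktop) and 14 mm below its top.
- mug: bystander, to be left alone: a white mug, 80 mm across, 90 mm tall; origin at the centre of its underside.
- soap: bystander, to be left alone: a green soap bottle, 60 mm across, 130 mm tall; origin at the centre of its underside.
- jar: bystander, to be left alone: an amber jar with a steel lid, 60 mm across, 90 mm tall; origin at the centre of its underside.
- spanner: bystander, to be left alone: a steel spanner lying flat; origin at the centre of its underside.
- spare_seal: bystander, to be left alone: a flat black rubber ring, 80 mm across, 6 mm thick; origin at the centre of its underside.

How it is judged:
On the way, in this order (a step that is already met when the one before it is completed fails the run):
1. a first nut is home, the valve still shut (z of any of lever1, lever2, lever3, lever4 in the frame of filter below 0.06725 m and value of joint valve below 0.45 rad), for 0.1 s.
2. two diagonally opposite nuts are home ((z of each of lever1, lever3 in the frame of filter below 0.06725 m or z of each of lever2, lever4 in the frame of filter below 0.06725 m)), for 0.1 s.
3. three nuts are home (((z of each of lever1, lever3 in the frame of filter below 0.06725 m and z of any of lever2, lever4 in the frame of filter below 0.06725 m) or (z of each of lever2, lever4 in the frame of filter below 0.06725 m and z of any of lever1, lever3 in the frame of filter below 0.06725 m))), for 0.1 s.
4. all four nuts are home, the valve still shut (z of each of lever1, lever2, lever3, lever4 in the frame of filter below 0.06725 m and value of joint valve below 0.45 rad), for 0.1 s.
At the end, for the whole second after the job is handed in: All four nuts are home (each arm within 0.25 mm, that is 0.16 rad, of its lowest position), the plate lies level (within 0.005 rad) and within 0.4 mm of its seat, and the valve is open (beyond 1.4 rad) and at rest (z of each of lever1, lever2, lever3, lever4 in the frame of filter below 0.06725 m and angle between plate's own z axis and vertical below 0.005 rad and z of plate in the frame of filter below 0.0474 m and value of joint valve above 1.4 rad and velocity of joint valve below 0.05 rad/s); the robot touches nothing.
It fails at once if a nut is forced: driven more than 0.9 mm below its home height, which takes some 25 to 30 N at the knob, less when also leaning down on it (z of any of lever1, lever2, lever3, lever4 in the frame of filter below 0.0661 m).
It fails at once if two neighbouring nuts are drawn down by more than about half while the other two are still up (not cross order) ((z of each of lever1, lever2 in the frame of filter below 0.069 m and not (z of lever3 in the frame of filter below 0.069 m) and not (z of lever4 in the frame of filter below 0.069 m)) or (z of each of lever2, lever3 in the frame of filter below 0.069 m and not (z of lever4 in the frame of filter below 0.069 m) and not (z of lever1 in the frame of filter below 0.069 m)) or (z of each of lever3, lever4 in the frame of filter below 0.069 m and not (z of lever1 in the frame of filter below 0.069 m) and not (z of lever2 in the frame of filter below 0.069 m)) or (z of each of lever4, lever1 in the frame of filter below 0.069 m and not (z of lever2 in the frame of filter below 0.069 m) and not (z of lever3 in the frame of filter below 0.069 m))).
It fails at once if the valve is turned (beyond 0.45 rad) before all four nuts are home (not (value of joint valve below 0.45 rad) and not (z of each of lever1, lever2, lever3, lever4 in the frame of filter below 0.0676 m)).
It fails at once if a bystander is moved by more than 20 mm (distance of any of mug, soap, jar, spanner, spare_seal from where it was at the start of the episode above 0.02 m).
It also fails if it takes over 72 s, if anything falls off the work surface, if the arm or the gripper's body presses on something with over 40 N, if the wrist force passes 120 N, or if a joint passes its speed limit or range.

### The arm

A 7-joint arm with a two-finger parallel gripper is mounted at the origin on the work surface. World frame = base frame: x ahead of the robot, y to its left, z up, the work surface at z = 0. Lengths are in m, angles in rad, forces in N, time in s.
With the tool pointing down it reaches from about 0.35 to 0.9 m from the base axis. Payload 19.9 kg.
Tool frame: the origin (TCP) lies between the finger pads; the fingertips stand 19 mm ahead of it and the grasp point (between the pads) is the TCP; z points along the fingers, y is the line along which they close (so a half turn about z gives the same grasp; the last joint's range is limited). The gripper opens to 94 mm and grips with 3 to 60 N. Pads are 16 mm wide; open, the fingers measure 119 mm over their backs; the gripper's body (75 mm by 177 mm) begins 78 mm behind the grasp point.
Start: joints at [-1.252, 0.417, -0.01, 1.614, 0.005, 1.111, -0.053], TCP at [0.221, 0.585, 0.224] pointing down, gripper open.
Joint ranges: [-2.81, 2.81], [-0.39, 2.02], [-1.27, 1.25], [0.06, 2.57], [-1.19, 4.33], [0.19, 2], [-2.82, 2.82]. Speed limits (rad/s): [1.89, 1.89, 2.39, 2.39, 3.01, 3.01, 3.01].

### API

Orientations are given as a 3x3 rotation matrix whose columns are the frame's x, y, z axes.
In Python, from rig import robot gives the robot as it stands. Calls block until the motion is done:
- robot.move_ptp(position, orientation): joint-space move of the TCP to a pose.
- robot.move_linear(position, velocity=0.15, frame=None, threshold=None): straight line of the TCP; frame=None keeps the orientation; velocity is the mean speed in m/s. With threshold (N) it stops when the force on the tool has changed by that much, and returns True; else False.
- robot.goto_joints(angles): joint-space move.
- robot.gripper_to(opening): finger opening in m; the grip force is fixed at half the most; returns when the fingers have stopped.
- robot.pause(seconds).
- robot.ik(position, orientation): joint angles nearest the present ones, or None.
- robot.get_state(): the state.
- robot.grab_frame(name): name is "scene" or "top" or "wrist"; returns the picture (420x560x3 uint8, red, green, blue); there is no depth.
- robot.camera_info(name): a dict with "fx", "fy", "cx", "cy" (pixels), "dist" ([k1, k2, p1, p2, k3] as OpenCV has them; the pictures are not rectified), "rvec" (rotation vector, rad) and "tvec" (3), from world to camera coordinates, as OpenCV has them. Camera axes: x right, y down, z forward; pixel columns grow to the right and rows downward; lengths in m; the calibration is good to about 2 mm. A picture is of the moment at which its call begins: read the wrist's pose just before it. camera_info takes no time and is no camera call; for the wrist camera it gives the pose at the moment of the call.
A pose or a line that the arm cannot do raises robot.PlanningError and nothing moves.
- robot.sign_off(): hands the job in; it is judged then, once.
The state is a dict: "time": time; "qpos": joint angles; "joint_vel": joint speeds; "effort": joint torques, N m; "ee_pos": TCP position; "tool_rot": TCP orientation; "force": force on the tool from outside, world axes, zero at the start; "moment": the same for the moment, N m; "opening": finger opening in m; "grasp_force": force on a finger pad.
Only numpy, scipy, OpenCV 4.12 (cv2) and the standard library are available. Lean on these libraries where they do the work, as an engineer would, in place of code of your own. Each camera call takes 0.05 s, during which the arm holds its last target. There are 200 camera calls.

## Working session

There is one attempt and no reset: what is moved stays moved. The work goes in short steps, each a Python script; the robot and the scene stay as the last script left them, time stands still between calls to the robot, and variables do not carry over. Pictures are saved under pics/ and viewed, at most 10 in all, crops included, and the job is handed in when it is done.

```bash
mkdir -p pics; ls; python3 - <<'E'
from rig import robot
import cv2
for n in("scene","top"):
    im=robot.grab_frame(n); cv2.imwrite(f"pics/{n}0.png",im[:,:,::-1]); print(n,robot.camera_info(n))
s=robot.get_state(); print(s['time'],s['ee_pos'],s['tool_rot'],s['opening'],s['force'])
E
```

```text
pics
scene {'fx': 472.23868281624453, 'fy': 472.23868281624453, 'cx': 281.3713185915164, 'cy': 207.325917181443, 'dist': array([-0.02044977,  0.        ,  0.        ,  0.        ,  0.        ]), 'rvec': array([ 0.71789581,  2.54931304, -1.2514124 ]), 'tvec': array([ 0.47789177, -0.10198275,  1.29065448])}
top {'fx': 461.6476568208407, 'fy': 461.6476568208407, 'cx': 282.158124471882, 'cy': 208.24337731743955, 'dist': array([-0.0646841,  0.       ,  0.       ,  0.       ,  0.       ]), 'rvec': array([ 2.16144451, -2.10246399,  0.20838821]), 'tvec': array([-0.04996524,  0.52604327,  1.34827687])}
0.1 [0.22054398 0.58446927 0.22391074] [[-9.35619664e-01  3.53009566e-01 -3.00182536e-04]
 [ 3.53009685e-01  9.35619107e-01 -1.02430568e-03]
 [-8.07331873e-05 -1.06432788e-03 -9.99999430e-01]] 0.09410103602271692 [-0.33680054 -0.28244293  0.23247368]
```

View pics/scene0.png

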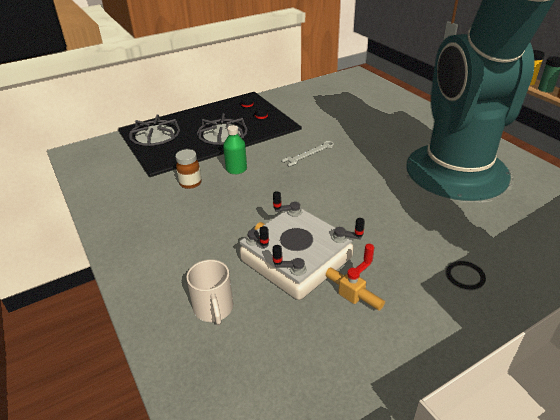

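View pics/top0.png

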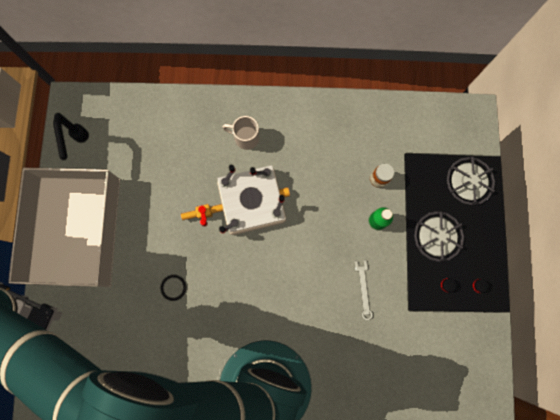

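The scene view shows the housing with four black and red knobs (277,200), (360,228), (264,236) and (277,255), and the red valve post at (369,252). In the top view the plate centre is near (251,198) and the valve near (203,214). I'll take wrist views from two places above the housing next.

```bash
cat > h.py <<'E'
from rig import robot
import numpy as np, cv2
def cam(n):
    c=robot.camera_info(n); K=np.array([[c['fx'],0,c['cx']],[0,c['fy'],c['cy']],[0,0,1]])
    return K,c['dist'],np.array(c['rvec']),np.array(c['tvec'])
def ray(c,uv):
    K,d,r,t=c; p=cv2.undistortPoints(np.array([[uv]],float),K,d)[0,0]
    R=cv2.Rodrigues(r)[0]; v=R.T@np.array([p[0],p[1],1]); return -R.T@t, v/np.linalg.norm(v)
def onz(c,uv,z):
    o,v=ray(c,uv); return o+v*(z-o[2])/v[2]
def proj(c,P): return cv2.projectPoints(np.array(P,float).reshape(-1,3),c[2],c[3],c[0],c[1])[0][:,0]
def down(yaw):  # tool x axis at yaw in world, z down
    a,b=np.cos(yaw),np.sin(yaw); return np.array([[a,b,0],[b,-a,0],[0,0,-1]])
E
python3 - <<'E'
from h import *
c=cam("top")
for uv in((251,198),(203,214)): print(onz(c,uv,0.06))
C=onz(c,(251,198),.06)
import pickle
s=robot.get_state(); yaw=np.arctan2(s['tool_rot'][1,0],s['tool_rot'][0,0])
out=[]
for i,(dx,dy) in enumerate([(-.08,0.05),(-.08,-.05)]):
    for y in(0,np.pi):
        q=robot.ik([C[0]+dx,C[1]+dy,.40],down(y)); print(i,y,q)
E
```

```text
[0.55366742 0.05929008 0.06      ]
[0.50068302 0.20088857 0.06      ]
0 0 [-0.89496525  0.03362862  0.62819018  1.70662352 -0.02002598  1.40778904
 -1.83458992]
0 3.141592653589793 [-0.64406486  0.03571831  0.36745715  1.70016527 -0.01300088  1.40810517
  1.29608069]
1 0 [-8.26129948e-01 -1.23580043e-03  7.49016885e-01  1.73461336e+00
  8.52771395e-04  1.40788440e+00 -1.64804808e+00]
1 3.141592653589793 [-0.64302569  0.00386789  0.56509761  1.73053466 -0.00209907  1.40779176
  1.4932055 ]
```

```bash
python3 - <<'E'
from h import *
import pickle
V=[]
for i,dy in enumerate((0.06,-.04)):
    robot.move_ptp([.52,.09+dy,.38],down(np.pi))
    c=cam("wrist"); im=robot.grab_frame("wrist"); V.append((c,im)); cv2.imwrite(f"pics/w{i}.png",im[:,:,::-1])
    print(ray(c,(280,210)),robot.get_state()['time'])
pickle.dump(V,open("V.pkl","wb"))
E
```

```text
(array([0.44926488, 0.14976246, 0.53944679]), array([ 0.26014025,  0.00493239, -0.96555824])) 2.1333
(array([0.44938371, 0.04878   , 0.53974147]), array([ 0.26066197,  0.00473808, -0.9654185 ])) 2.6667
```

View pics/w0.png

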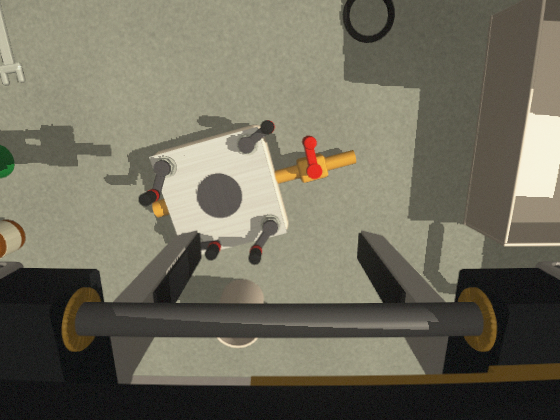

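View pics/w1.png

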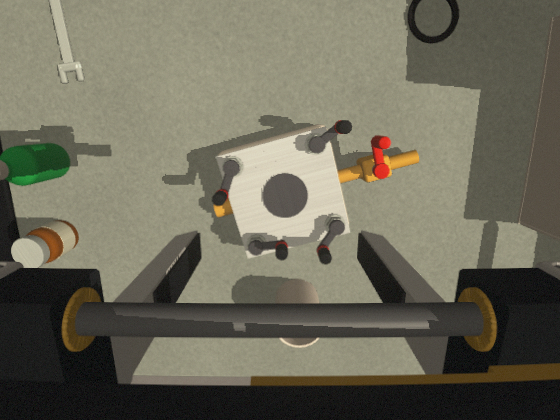

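Both wrist views show the plate, with its centre disc at (219,195) in w0 and (285,195) in w1. The four knobs lie roughly at (343,127), (220,198), (281,252) and (325,256) in w1. The valve hub is at (381,170) and its post at (382,143). I'll zoom in for exact pixel positions.

```bash
python3 - <<'E'
import pickle,cv2
V=pickle.load(open("V.pkl","rb"))
for i,(x,y) in enumerate([(130,112),(195,112)]):
    im=V[i][1][y:y+155,x:x+235,::-1]; cv2.imwrite(f"pics/z{i}.png",cv2.resize(im,None,fx=3.4,fy=3.4,interpolation=cv2.INTER_CUBIC))
E
```

```text
(no output)
```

View pics/z0.png

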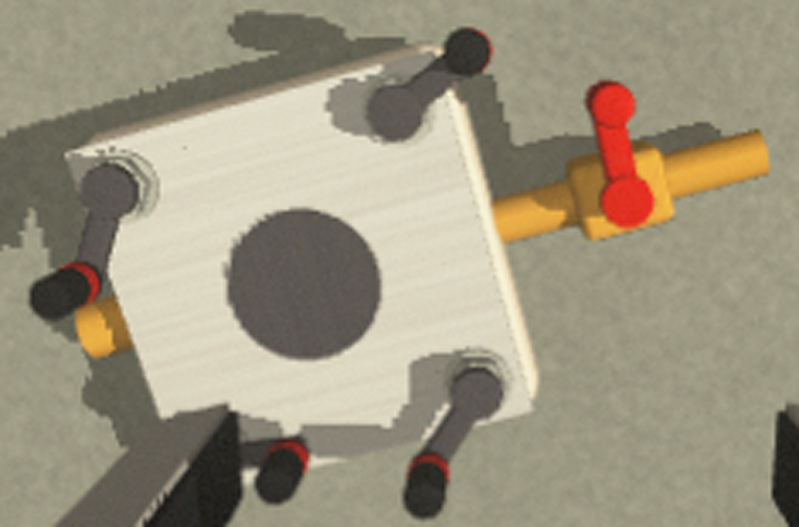

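View pics/z1.png

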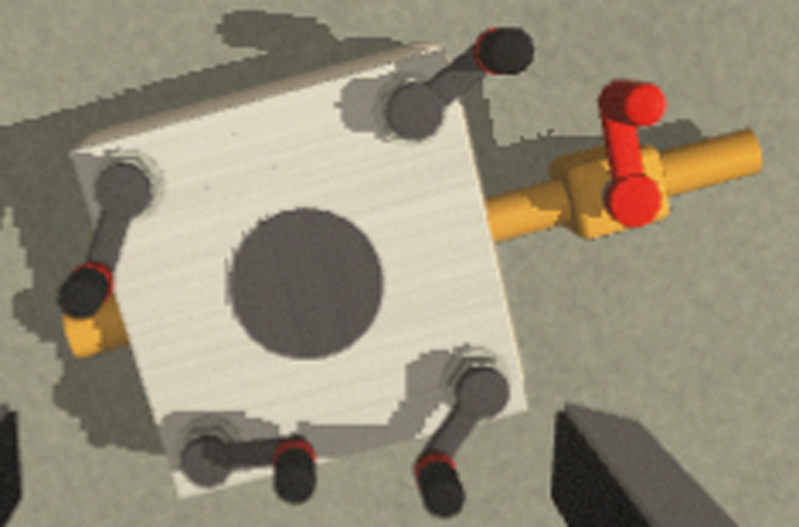

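z1 shows the knob tops at (443,495), (507,50), (82,294) and (294,480) for nuts 1 to 4, and the nut hubs at (481,392), (414,108), (124,190) and (208,460). The valve post top is at (638,103) and its hub at (633,200). z0 shows the same features shifted sideways. I'll triangulate from these.

```bash
cat > fit.py <<'E'
from h import *
import pickle
from scipy.optimize import least_squares
V=pickle.load(open("V.pkl","rb"))
P={'k1':((426,495),(443,495)),'k2':((467,50),(507,50)),'k3':((52,294),(82,294)),'k4':((278,481),(294,480)),
'n1':((478,392),(481,392)),'n2':((395,112),(414,108)),'n3':((110,190),(124,190)),'n4':(None,(208,460)),
'vk':((611,104),(638,103)),'vh':((629,200),(633,200)),'c':((304,284),(307,283))}
off=[(130,112),(195,112)]
px={k:[None if u is None else (np.array(u)+.5)/3.4+np.array(off[i])-.5 for i,u in enumerate(v)] for k,v in P.items()}
for k,v in px.items():
    if v[0] is None: continue
    A=[];b=[]
    for i in(0,1):
        o,d=ray(V[i][0],v[i]); M=np.eye(3)-np.outer(d,d); A.append(M); b.append(M@o)
    print(k,np.round(np.linalg.lstsq(np.vstack(A),np.hstack(b),rcond=None)[0],4))
S=np.array([[1,1],[-1,1],[-1,-1],[1,-1]])*.064
def model(p):
    x,y,th=p[:3]; R=np.array([[np.cos(th),-np.sin(th)],[np.sin(th),np.cos(th)]]); o=np.array([x,y]); W={}
    za=.072; 
    for i in range(4):
        n=o+R@S[i]; a=p[3+i]; W[f'n{i+1}']=[*n,za+.010]; W[f'k{i+1}']=[*(n+.04*np.array([np.cos(a),np.sin(a)])),za+.048]
    v=o+R@[0,.15]; a=p[7]; W['vh']=[*v,.066]; W['vk']=[*(v+.045*np.array([np.cos(a),np.sin(a)])),.104]; W['c']=[*o,.059]
    return W
def res(p):
    W=model(p); r=[]
    for k,v in px.items():
        for i in(0,1):
            if v[i] is not None: r+=list(proj(V[i][0],W[k])[0]-v[i])
    return np.array(r)
if __name__=="__main__":
    r=least_squares(res,[.55,.06,.26,.7,2.5,.3,1.5,3.4],loss='soft_l1'); print(np.round(r.x,4)); print(np.round(res(r.x),1))
    W=model(r.x)
    for k in W: print(k,np.round(W[k],4))
    print('rel angles',np.round(r.x[3:]-r.x[2],3)); np.save("fit.npy",r.x)
E
python3 fit.py
```

```text
k1 [0.6358 0.1159 0.1106]
k2 [0.4518 0.1347 0.109 ]
k3 [ 0.5465 -0.0322  0.1176]
k4 [0.6305 0.0525 0.1075]
n1 [0.6022 0.1372 0.0727]
n2 [0.4767 0.1031 0.0763]
n3 [ 0.5102 -0.0199  0.0772]
vk [0.4729 0.1922 0.0934]
vh [0.5172 0.2046 0.0576]
c [0.5547 0.0587 0.0609]
[ 0.5544  0.0587  0.2635 -0.5936  2.2359 -0.3062  1.7583  3.4456]
[-1.3  0.8  0.2  0.4  0.1 -0.3  2.2 -0.5 -0.4  1.1 -0.1  1.  -1.8  0.
  0.3  0.1 -0.3  0.4  1.1  0.   0.1 -0.8  1.   0.2 -1.2 -0.1 -0.4 -0.3
 -0.4  0.9 -0.9 -0.   0.9  0.1 -0.1 -0.4  1.1 -0.6  0.2 -0.5 -0.1 -0.5]
n1 [0.5995 0.1371 0.082 ]
k1 [0.6327 0.1147 0.12  ]
n2 [0.4759 0.1038 0.082 ]
k2 [0.4512 0.1352 0.12  ]
n3 [ 0.5093 -0.0198  0.082 ]
k3 [ 0.5474 -0.0319  0.12  ]
n4 [0.6328 0.0135 0.082 ]
k4 [0.6254 0.0528 0.12  ]
vh [0.5153 0.2035 0.066 ]
vk [0.4724 0.19   0.104 ]
c [0.5544 0.0587 0.059 ]
rel angles [-0.857  1.972 -0.57   1.495  3.182]
```

Triangulation and model fit agree to about 2 mm. The order will be nut 4, 2, 1, 3, which clears the way for nut 1's inner sweep. Next is a force-guarded crank routine, tried on nut 4.

```bash
cat > crank.py <<'E'
from h import *
p=np.load("fit.npy"); TH=p[2]; R2=np.array([[np.cos(TH),-np.sin(TH)],[np.sin(TH),np.cos(TH)]])
S=np.array([[1,1],[-1,1],[-1,-1],[1,-1]])*.064; O=down(np.pi+TH); OPEN=.036
def st(): return robot.get_state()
def crank(c,ang,rad,z,pitch,free,maxturn,home=9.):
    c=np.array([*c,0.]); k=c+[rad*np.cos(ang),rad*np.sin(ang),z]
    robot.move_ptp(k+[0,0,.07],O)
    if abs(st()['opening']-OPEN)>.004: robot.gripper_to(OPEN)
    robot.move_linear(k,velocity=.12); robot.pause(.1)
    f0=np.array(st()['force']); t0=st()['time']
    robot.gripper_to(.0); s=st()
    print('grip',round(s['opening'],4),np.round(s['force']-f0,1),np.round(s['ee_pos']-k,4),'t',round(s['time'],1))
    e=np.zeros(3); phi=0.; log=[]; done=False
    F=s['force']-f0
    while phi<maxturn:
        a=ang-phi; tg=np.array([np.sin(a),-np.cos(a),0])
        Fn=F-tg*(F@tg); e+=np.clip(1e-4*Fn,-4e-4,4e-4)
        late=phi>free-.15
        phi+=.1 if late else .25
        a=ang-phi; T=c+e+[rad*np.cos(a),rad*np.sin(a),z-pitch*phi]
        hit=robot.move_linear(T,velocity=.04 if late else .08,threshold=6 if late else 12)
        s=st(); F=s['force']-f0; tg=np.array([np.sin(a),-np.cos(a),0]); ft=-F@tg
        log.append((round(phi,2),int(hit),round(ft,1),round(float(np.linalg.norm(F-tg*(F@tg))),1),round(F[2],1)))
        if hit: # true angle reached
            d=s['ee_pos']-c-e; b=np.arctan2(d[1],d[0]); phi=(ang-b+.5)%(2*np.pi)-.5
        if ft>home:
            robot.pause(.1); s=st(); F=s['force']-f0; ft=-F@tg
            if ft>home-1: done=True; break
            if phi<free-.3: print('early force'); break
    print(log); print('done',done,'phi',round(phi,3),'ft',round(ft,1),'e',np.round(e,4),'open',round(s['opening'],4),'z',s['ee_pos'][2],'t',round(s['time'],1))
    return done
def release():
    robot.gripper_to(OPEN); q=st()['ee_pos']; robot.move_linear(np.array(q)+[0,0,.06],velocity=.2); print('t',st()['time'])
def nut(i,**k): return crank(p[:2]+R2@S[i-1],p[2+i],.04,.072+.034,.005/np.pi,2.5,4.1,**k)
E
python3 - <<'E'
from crank import *
for i in range(4):  # reach check
    c=p[:2]+R2@S[i]
    print(i+1,[robot.ik([*(c+.04*np.array([np.cos(p[3+i]-a),np.sin(p[3+i]-a)])),.104],O) is not None for a in (0,1,2,3,4)])
if nut(4): release()
E
```

```text
1 [True, True, True, True, True]
2 [True, True, True, True, True]
3 [True, True, True, True, True]
4 [True, True, True, True, True]
grip 0.0176 [ 1.3 -1.8  2.2] [ 0.0002 -0.0002  0.0002] t 5.8
[(0.25, 0, np.float64(1.5), 3.2, np.float64(2.3)), (0.5, 0, np.float64(0.8), 4.2, np.float64(1.0)), (0.75, 0, np.float64(0.1), 5.6, np.float64(-0.5)), (1.0, 0, np.float64(1.2), 5.4, np.float64(-0.4)), (1.25, 0, np.float64(-0.1), 5.0, np.float64(-0.3)), (1.5, 0, np.float64(0.0), 4.4, np.float64(-0.4)), (1.75, 0, np.float64(0.9), 2.3, np.float64(0.1)), (2.0, 0, np.float64(0.7), 1.7, np.float64(1.2)), (2.25, 0, np.float64(1.0), 3.1, np.float64(1.0)), (2.5, 0, np.float64(1.1), 3.7, np.float64(-0.1)), (2.6, 0, np.float64(4.0), 3.3, np.float64(-1.6)), (2.7, 0, np.float64(6.8), 2.4, np.float64(-2.2)), (2.8, 0, np.float64(13.7), 2.4, np.float64(-2.1))]
done True phi 2.8 ft 13.9 e [-0.0027 -0.0012  0.0002] open 0.0173 z 0.1025572855160391 t 9.4
t 10.4083
```

Nut 4 came up firm after 2.8 rad at 13.9 N, with no slip. Nut 2, diagonally opposite, is next.

```bash
python3 - <<'E'
from crank import *
if nut(2): release()
robot.move_linear(np.array([.50,.06,.30]),velocity=.3)
cv2.imwrite("pics/a.png",robot.grab_frame("wrist")[:,:,::-1]); print(st()['time'])
E
```

```text
grip 0.0176 [ 0.3 -1.4  1.5] [ 0.0002 -0.0001  0.0001] t 12.7
[(0.25, 0, np.float64(1.5), 2.7, np.float64(2.6)), (0.5, 0, np.float64(1.4), 0.9, np.float64(-0.8)), (0.75, 0, np.float64(2.0), 1.9, np.float64(-0.3)), (1.0, 0, np.float64(1.7), 1.0, np.float64(0.2)), (1.25, 0, np.float64(0.9), 0.4, np.float64(0.2)), (1.5, 0, np.float64(2.3), 0.7, np.float64(0.5)), (1.75, 0, np.float64(1.2), 2.0, np.float64(-1.6)), (2.0, 0, np.float64(1.0), 0.7, np.float64(0.1)), (2.25, 0, np.float64(0.3), 2.2, np.float64(1.3)), (2.5, 0, np.float64(0.2), 1.9, np.float64(1.2)), (2.6, 0, np.float64(2.1), 1.0, np.float64(-0.4)), (2.7, 0, np.float64(2.8), 0.8, np.float64(0.6)), (2.8, 0, np.float64(2.6), 0.7, np.float64(-0.7)), (2.9, 0, np.float64(2.6), 1.3, np.float64(1.1)), (3.0, 0, np.float64(1.5), 0.7, np.float64(0.3)), (3.1, 0, np.float64(2.8), 1.6, np.float64(0.4)), (3.2, 0, np.float64(1.5), 1.2, np.float64(1.1)), (3.3, 0, np.float64(6.9), 4.1, np.float64(-4.0)), (3.4, 0, np.float64(14.3), 4.5, np.float64(-4.0))]
done True phi 3.4 ft 14.8 e [0.0008 0.0003 0.0003] open 0.0171 z 0.1015228065810079 t 17.8
t 18.7333
19.4
```

View pics/a.png

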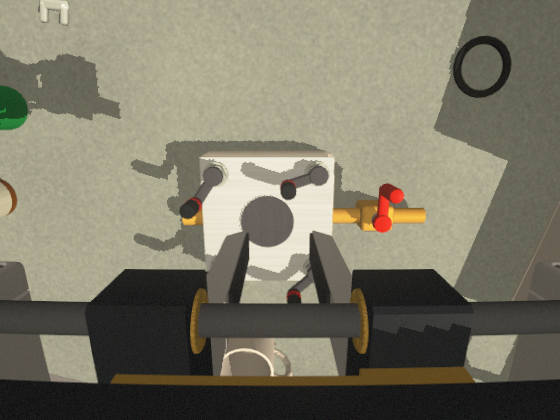

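The picture shows nut 2's arm swung round inward, with its knob at (289,188). The valve is still closed (hub 383,222 and post 397,196) and the bystanders are in place. Nuts 1 and 3 are next.

```bash
python3 - <<'E'
from crank import *
if nut(1):
    release()
    if nut(3): release()
E
```

```text
grip 0.0176 [-0.3  1.3  2.1] [0.0001 0.0002 0.0002] t 21.4
[(0.25, 0, np.float64(1.3), 0.3, np.float64(0.0)), (0.5, 0, np.float64(0.4), 2.2, np.float64(0.9)), (0.75, 0, np.float64(0.6), 1.2, np.float64(-0.2)), (1.0, 0, np.float64(0.3), 2.7, np.float64(0.3)), (1.25, 0, np.float64(0.8), 2.7, np.float64(-1.3)), (1.5, 0, np.float64(-0.2), 1.9, np.float64(1.1)), (1.75, 0, np.float64(0.5), 1.5, np.float64(1.1)), (2.0, 0, np.float64(0.5), 1.7, np.float64(1.3)), (2.25, 0, np.float64(0.7), 0.7, np.float64(-0.5)), (2.5, 0, np.float64(1.2), 0.8, np.float64(0.8)), (2.6, 0, np.float64(2.3), 0.6, np.float64(-0.2)), (2.7, 0, np.float64(2.9), 1.3, np.float64(-0.5)), (2.8, 0, np.float64(1.8), 1.0, np.float64(-0.5)), (2.9, 0, np.float64(1.5), 0.4, np.float64(0.2)), (3.0, 0, np.float64(2.6), 1.2, np.float64(0.7)), (3.1, 0, np.float64(1.8), 0.5, np.float64(0.1)), (3.2, 0, np.float64(2.3), 0.7, np.float64(-0.3)), (3.3, 0, np.float64(2.5), 0.3, np.float64(0.3)), (3.4, 0, np.float64(2.5), 1.6, np.float64(-0.2)), (3.5, 0, np.float64(3.0), 0.5, np.float64(0.3)), (3.6, 0, np.float64(9.5), 4.5, np.float64(4.3)
[... 669 characters left out ...]
 (2.6, 0, np.float64(2.0), 0.3, np.float64(-0.3)), (2.7, 0, np.float64(2.5), 0.9, np.float64(-0.8)), (2.8, 0, np.float64(1.8), 0.9, np.float64(-0.9)), (2.9, 0, np.float64(2.2), 1.1, np.float64(1.1)), (3.0, 0, np.float64(2.6), 1.4, np.float64(0.2)), (3.1, 0, np.float64(2.9), 0.7, np.float64(0.1)), (3.2, 0, np.float64(1.9), 1.2, np.float64(-0.5)), (3.3, 0, np.float64(2.9), 0.1, np.float64(-0.1)), (3.4, 0, np.float64(1.9), 2.0, np.float64(1.9)), (3.5, 0, np.float64(1.7), 1.7, np.float64(0.7)), (3.6, 0, np.float64(2.7), 0.9, np.float64(-0.8)), (3.7, 0, np.float64(10.7), 4.6, np.float64(4.5))]
done True phi 3.7 ft 10.3 e [ 0.0002 -0.0001  0.0006] open 0.0174 z 0.10056178500495926 t 36.0
t 36.9167
```

All four nuts are firm and released. The valve post doesn't spin, so I'll turn the gripper along with it. First I'll check wrist reach for a suitable starting yaw.

```bash
cat > valve.py <<'E'
from crank import *
c=np.array([*(p[:2]+R2@[0,.15]),0.]); a0=p[7]; z=.09
T=lambda phi,r=.045: c+[r*np.cos(a0-phi),r*np.sin(a0-phi),z]
best=None
for y0 in TH+np.arange(-3,4)*np.pi/4:
    qs=[robot.ik(T(f),down(y0-f)) for f in np.arange(0,1.7,.2)]
    if any(q is None for q in qs): continue
    qs=np.array(qs); jump=np.abs(np.diff(qs,axis=0)).max(); m=np.abs(qs[:,6]).max()
    print(round(y0,2),round(jump,2),np.round(qs[[0,-1],6],2))
    if jump<.6 and (best is None or m<best[0]): best=(m,y0)
y0=best[1]; print('y0',y0)
robot.move_ptp(T(0)+[0,0,.08],down(y0)); robot.move_linear(T(0),velocity=.12); robot.pause(.1)
f0=np.array(st()['force']); robot.gripper_to(0.); s=st(); F=s['force']-f0
print('grip',s['opening'],np.round(F,1),s['time'])
e=np.zeros(3); phi=0; log=[]
while phi<1.68:
    a=a0-phi; tg=np.array([np.sin(a),-np.cos(a),0]); Fn=F-tg*(F@tg); e+=np.clip(1e-4*Fn,-4e-4,4e-4)
    phi+=.15 if phi<1.3 else .06
    hit=robot.move_linear(T(phi)+e,velocity=.06,frame=down(y0-phi),threshold=15)
    a=a0-phi; tg=np.array([np.sin(a),-np.cos(a),0]); s=st(); F=s['force']-f0; ft=-F@tg
    log.append((round(phi,2),int(hit),round(float(ft),1),round(float(np.linalg.norm(F-tg*(F@tg))),1)))
    if ft>9 and phi>1.4: break
print(log,'e',np.round(e,4),'open',s['opening'],'t',s['time'])
release(); robot.move_linear(np.array([.45,.10,.36]),velocity=.3)
cv2.imwrite("pics/b.png",robot.grab_frame("wrist")[:,:,::-1]); print(st()['time'])
E
python3 valve.py
```

```text
-2.09 0.2 [2.28 0.76]
-1.31 0.46 [2.77 1.46]
-0.52 4.88 [-1.85  2.18]
0.26 4.88 [-1.07  2.66]
1.05 0.21 [-0.52 -1.94]
1.83 0.19 [ 0.16 -1.16]
2.62 0.2 [ 0.85 -0.6 ]
y0 2.6196605517282143
grip 0.017538977825141567 [ 8.1  9.9 -8.7] 39.3417
[(0.15, 1, -4.6, 6.0), (0.3, 1, -4.2, 2.6), (0.45, 0, -3.3, 8.2), (0.6, 0, -3.9, 5.5), (0.75, 0, -5.1, 3.0), (0.9, 0, -4.7, 4.6), (1.05, 0, -5.8, 2.6), (1.2, 0, -5.9, 3.8), (1.35, 0, -6.5, 2.7), (1.41, 0, -3.9, 2.1), (1.47, 0, -5.1, 2.1), (1.53, 0, -4.7, 1.4), (1.59, 0, -4.4, 1.1), (1.65, 0, 5.4, 9.3), (1.71, 0, 20.2, 15.5)] e [0.0013 0.0003 0.0009] open 0.01722093200818951 t 43.3917
t 44.35
45.6333
```

View pics/b.png

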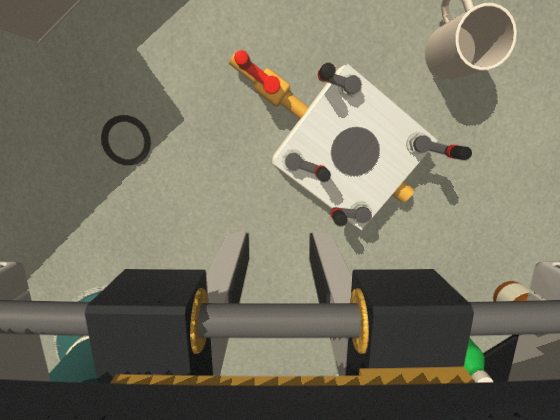

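The valve arm now lies in line with the pipe (hub 271,85, post 241,58), all four arms have been turned, and the gripper is clear. I'm handing in.

```bash
python3 -c "
from rig import robot
print(robot.sign_off())"
```

```text
the job is handed in; nothing more can be done
None
```

I tightened the four nuts in cross order (4, 2, 1, 3), each until it came up firm at about 10–15 N, then turned the valve open to its stop and handed the job in at about 46 s; the judging result was not shown.

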